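# Put the citrus juicer back together

## Task

Reassemble the washed citrus juicer where its base stands: first the strainer over the spindle and down into the juice bowl, then the small cone onto the spindle, then the large cone over the small one, and last the smoked cover over it all. Let each part go once it is fully home and level before you fetch the next, and leave the lemons, onion, garlic and glass standing where they are.

Things in the scene. Friction and masses are not known exactly. Their poses are not given: they have to be found in the camera images.
- juicer_base: Fixed white motor base, round, 126 mm across, under an open grey juice bowl with a spout on its -x side (reaches 77 mm out, 51 mm up) and an upright steel spindle in the middle. Origin: centre of its underside, z up along the spindle. Bowl rim 80 mm up, 118 mm wide inside, floor at 48 mm; spindle 12 mm thick, tapering from 105 mm up to a 4 mm tip at 117 mm. All parts seat centred on the spindle.
- strainer: White round basket open upward. Origin: underside centre, z up. Flange 125 mm across, underside at 15 mm, 3 mm thick: rests on the bowl's rim (origin then 65 mm above the base's). Basket 94-106 mm wide, inside 89 mm at its slotted floor. Grip its central hub tube: 28 mm diameter, 30 mm high, 17 mm hole through for the spindle; fingers inside the basket, opened at most 50 mm. 70 g.
- small_cone: White ribbed reamer cone, the smaller, 46 mm high. Origin: underside centre, z up. Flange 58 mm across, 4 mm thick at the bottom; upright skirt 40 mm in diameter from 4 to 26 mm (grip here); ribbed dome above. An 18 mm bore 26 mm deep in the underside takes the spindle; it sits on the top of the strainer's hub, origin then 95 mm above the base's. 50 g.
- large_cone: White ribbed reamer cone, the larger, 61 mm high, hollow and open below, no flange. Origin: underside centre, z up. Upright skirt 58 mm in diameter from 0 to 30 mm (grip here), inside 48 mm wide; ribbed dome above. It drops over the small cone and rests on that one's flange, origin then 99 mm above the base's. 70 g.
- cover: Smoke-grey see-through dome, open below, 116 mm in diameter. Origin: underside centre, z up. Lowest 6 mm: a tapered spigot, 88-95 mm wide, that enters the strainer's basket; the dome's rim then rests on the strainer's flange, origin 77 mm above the base's. Dome top at 94 mm; grey knob 23 mm in diameter from 94 to 120 mm (grip here). It clears the cones inside. 120 g.
- lemon_a: A lemon, 71x53x51 mm, lying; bystander. Origin: centre of its underside at the start.
- lemon_b: Another lemon, 71x53x51 mm, lying; bystander. Origin: centre of its underside at the start.
- onion: A brown onion, 78x79x85 mm; bystander. Origin: centre of its underside.
- garlic: A garlic bulb, 60x60x59 mm; bystander. Origin: centre of its underside.
- tumbler: An empty drinking glass, 84 mm in diameter, 93 mm high; bystander. Origin: centre of its underside.
There are look-alikes about, which are no part of the job. Leave any blue look-alike of the large_cone alone.

How it is judged (in metres and radians):
On the way, in this order (a step that is already met when the one before it is completed fails the run):
1. the strainer is down in the juice bowl with its flange on the bowl's rim, and let go (horizontal distance between strainer and juicer_base below 0.006 m and z of strainer in the frame of juicer_base between 0.061 and 0.069 m and angle between strainer's own z axis and vertical below 0.07 rad and linear speed of strainer below 0.03 m/s and contact force between strainer and the fingers below 0.05 N), for 0.2 s.
2. the small cone is on the spindle, down on the strainer's hub, and let go (horizontal distance between small_cone and juicer_base below 0.006 m and z of small_cone in the frame of juicer_base between 0.091 and 0.099 m and angle between small_cone's own z axis and vertical below 0.07 rad and linear speed of small_cone below 0.03 m/s and contact force between small_cone and the fingers below 0.05 N), for 0.2 s.
3. the large cone is over the small one, down on its flange, and let go (horizontal distance between large_cone and juicer_base below 0.006 m and z of large_cone in the frame of juicer_base between 0.095 and 0.103 m and angle between large_cone's own z axis and vertical below 0.07 rad and linear speed of large_cone below 0.03 m/s and contact force between large_cone and the fingers below 0.05 N), for 0.2 s.
4. the cover is over the cones, down on the strainer's flange, and let go (horizontal distance between cover and juicer_base below 0.006 m and z of cover in the frame of juicer_base between 0.073 and 0.081 m and angle between cover's own z axis and vertical below 0.07 rad and linear speed of cover below 0.03 m/s and contact force between cover and the fingers below 0.05 N), for 0.2 s.
At the end, for the whole second after the job is handed in: Strainer, small cone, large cone and cover all stand on the juicer base: each centred on the spindle within 6 mm, at its seated height (65, 95, 99 and 77 mm above the base's origin) within 4 mm, upright within 0.07 rad, at rest and released (all of step 1 and all of step 2 and all of step 3 and all of step 4); the robot touches nothing.
It fails at once if a lemon is shifted by more than 30 mm (distance of lemon_a from where it was at the start of the episode above 0.03 m).
It fails at once if a lemon is shifted by more than 30 mm (distance of lemon_b from where it was at the start of the episode above 0.03 m).
It fails at once if the onion is shifted by more than 30 mm (distance of onion from where it was at the start of the episode above 0.03 m).
It fails at once if the garlic is shifted by more than 30 mm (distance of garlic from where it was at the start of the episode above 0.03 m).
It fails at once if the drinking glass is shifted by more than 30 mm (distance of tumbler from where it was at the start of the episode above 0.03 m).
It also fails if it takes over 90 s, if anything falls off the work surface, if the arm or the gripper's body presses on something with over 40 N, if the wrist force passes 120 N, or if a joint passes its speed limit or range.

## Robot

A 6-joint arm with a two-finger parallel gripper is mounted at the origin on a cart in front of the work surface, level with it; the furniture and walls round the work are solid. World frame = base frame: x ahead of the robot, y to its left, z up, the work surface at z = 0. Lengths are in mm, angles in rad, forces in N, time in s.
With the tool pointing down it reaches from about 325 to 875 mm from the base axis. Payload 4.4 kg.
Tool frame: the origin (TCP) lies on the centre line of the jaws, within the pads' length; the fingertips stand 22 mm ahead of it and the grasp point (between the pads) lies 3 mm ahead of it (manip.finger_overhang is the distance from the TCP to the fingertips, in mm); z points along the fingers, y is the direction in which the jaws open and shut (so a half turn about z gives the same grasp; the last joint's range is limited). The gripper opens to 85 mm and grips with 20 to 120 N. Pads are 22 mm wide; open, the fingers measure 114 mm over their backs; the gripper's body (76 mm by 85 mm) begins 54 mm behind the grasp point. The pads swing forward as they close: fully open they stand 13 mm farther back than shut.
Start: joints at [1.032, 0.207, 1.542, -0, 1.393, -0.15], TCP at [217.447, 532.301, 253.282] pointing down, gripper open.
Joint ranges: [-2.73, 2.73], [-0.86, 2.22], [0.23, 2.46], [-1.11, 4.25], [0.08, 2.63], [-2.82, 2.82]. Speed limits (rad/s): [2.79, 2.79, 3.14, 3.14, 3.14, 3.14].

## Interface

Orientations are given as [roll, pitch, yaw] about the fixed x, y, z axes, in that order (R = Rz(yaw) Ry(pitch) Rx(roll)).
In Python, from rig import manip, viewer gives the robot as it stands.
- The arm moves only by the shell command python3 -m pendant 'ROWS' [OPENING] [FORCE]. ROWS is JSON, a list of rows, each a list of 2 entries, a list of its own where there are three numbers: the shift along the tool's x, y, z as a fraction of full scale, then the turn, a rotation vector about the tool's x, y, z as a fraction of full scale. In form: [[[x, y, z], [rx, ry, rz]], ...]. A call has exactly 8 rows; each row is the pose to reach, as a shift and turn from the pose measured when the call began, along the tool's axes at that moment, turning the shorter way round; what a row does not reach only later rows make up. Full scale, the value 1, is 50 cm for a shift and 360 degrees for a turn. A row lasts 1/10 s, in which the tool goes at most 50 mm and 8.59 degrees, less where a joint would pass 70% of its speed; a pose out of reach is approached as far as the arm can. A call with a number of a shift or a turn outside -1 to 1 is refused whole. A call with a gripper value outside its range is refused whole. OPENING is the closure in counts, from 0 (fully open) to 255 (shut), set as the call begins (- or left out, the last holds). The fingers move at their own pace and stop on an object; FORCE is the grip in N (left out, the last holds). Time passes only in rows, so rows that repeat a pose let the fingers close, or fill a call up. It gives the time, the measured TCP pose, the force and the opening at its end, in the units of the state.
- manip.get_obs(): the state, without advancing time (a new reading comes with each control period).
- viewer.snapshot(name): name is "scene" or "top"; returns a dict with "pixels" (420x560x3 uint8, red, green, blue), "fovy" (degrees; the focal length in pixels is half the picture's height over the tangent of half this angle, whatever the lens; pixels are square), "cx", "cy" (the principal point, pixels), "rvec" (rotation vector, rad) and "tvec" (3), from world to camera coordinates, as OpenCV has them. Camera axes: x right, y down, z forward; pixel columns grow to the right and rows downward; lengths in mm; the calibration is good to about 2 mm. A picture is of the moment at which its call begins. There is no depth.
- manip.sign_off(): hands the job in, once; it reports no verdict.
The state is a dict: "time": time; "joints": joint angles; "joint_vel": joint speeds; "tau": joint torques, N m; "eef_pos": TCP position; "tcp_rot": TCP orientation; "ft_force": force on the tool from outside, world axes, zero at the start; "ft_torque": the same for the moment, N m; "gripper_width": finger opening in mm.
Only numpy, scipy, OpenCV 4.12 (cv2) and the standard library are available. Lean on these libraries where they do the work, as an engineer would, in place of code of your own. Each camera call takes 0.05 s, during which the arm holds its last target. There are 200 camera calls.

## Working session

There is one attempt and no reset: what is moved stays moved. The work goes in short steps, Python scripts to look and compute and a shell command to move; the robot and the scene stay as the last step left them, time stands still between calls to the robot, and variables do not carry over. Pictures are saved under pics/ and viewed, about 12 in all and at most 16, crops included, and the job is handed in when it is done.

```bash
mkdir -p pics; ls; cat > h.py <<'E'
import numpy as np, cv2
from rig import manip, viewer
def snap(n,save=None):
    s=viewer.snapshot(n)
    if save: cv2.imwrite('pics/'+save,cv2.cvtColor(s['pixels'],cv2.COLOR_RGB2BGR))
    return s
def cam(s):
    h=s['pixels'].shape[0]; f=h/2/np.tan(np.radians(s['fovy'])/2)
    K=np.array([[f,0,s['cx']],[0,f,s['cy']],[0,0,1]]); R=cv2.Rodrigues(np.array(s['rvec'],float))[0]
    return K,R,np.array(s['tvec'],float).ravel()
def onplane(s,uv,z):
    K,R,t=cam(s); d=R.T@np.linalg.solve(K,[uv[0],uv[1],1]); c=-R.T@t
    return c+d*(z-c[2])/d[2]
def proj(s,P):
    K,R,t=cam(s); p=K@(R@np.array(P,float)+t); return p[:2]/p[2]
E
python3 - <<'E'
from h import *
for n in('scene','top'):
    s=snap(n,n+'0.png'); K,R,t=cam(s); print(n,K[0,0],s['cx'],s['cy'],-R.T@t,R[2], {k:v for k,v in s.items() if k not in('pixels',)})
print(manip.get_obs())
E
```

```text
pics
scene 517.7022546536426 277.5339858744856 204.5525919080736 [  62.27153722 -944.54003515  868.32628031] [ 0.39148087  0.53747592 -0.74690185] {'fovy': 44.15874406653823, 'cx': 277.5339858744856, 'cy': 204.5525919080736, 'rvec': array([ 2.3033216 , -0.78352007,  0.27510599]), 'tvec': array([-605.31830725,   50.43078047, 1131.84390917])}
top 489.99918750642115 275.59293011203687 208.5355706344881 [ 317.55278803 -348.01466655 1270.10678787] [ 0.14784215  0.00448974 -0.98900078] {'fovy': 46.397249824121246, 'cx': 275.59293011203687, 'cy': 208.5355706344881, 'rvec': array([ 2.1252791 , -2.15808469,  0.15310029]), 'tvec': array([-334.68616895,  507.14043952, 1210.75141001])}
{'time': 0.1, 'joints': array([ 1.03251309e+00,  2.07382063e-01,  1.54281768e+00,  3.23821445e-06,
        1.39350650e+00, -1.50536240e-01]), 'joint_vel': array([-7.86233534e-05, -3.38613988e-04, -2.31399943e-03,  1.94847404e-04,
        1.29288984e-03,  1.08542355e-03]), 'tau': array([-5.23858307e-04, -3.84092546e+01, -2.92549413e+01, -1.64404291e-04,
        4.89973274e-03, -1.12271781e-06]), 'eef_pos': array([217.10564589, 531.74467644, 252.21185845]), 'tcp_rot': array([-3.13950344e+00, -3.20121830e-04,  2.75384475e+00]), 'ft_force': array([ 0.95012153, -0.16706126, -0.46125706]), 'ft_torque': array([0.0053564 , 0.0066984 , 0.00068304]), 'gripper_width': 85.56695169617068}
```

View pics/scene0.png

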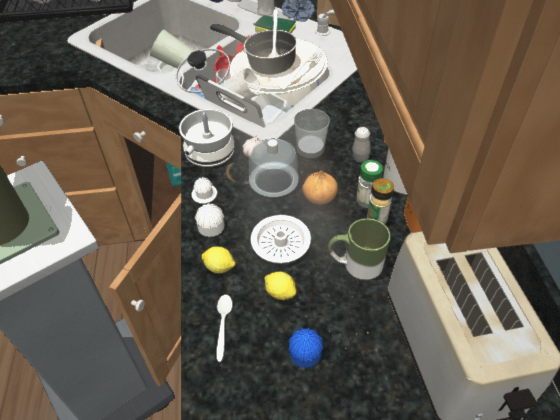

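View pics/top0.png

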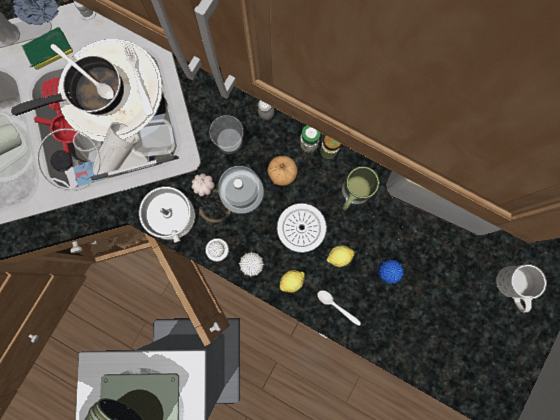

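The two views show these parts (top pixel / scene pixel):
- base (166,213) / (207,135)
- small cone with flange (217,249) / (203,190)
- white large cone (252,264) / (209,219)
- strainer (302,228) / (281,239)
- cover (241,189) / (273,165)

The blue cone at (391,272) / (305,347) is the look-alike and stays where it is. I'll localise the parts and enlarge the work area.

```bash
python3 - <<'E'
from h import *
T=snap('top');S=snap('scene')
for n,a,b,z in [('spindletip',(165,211),(206,111),117),('small',(217,248),(204,183),46),('large',(252,263),(210,210),61),('strainerhub',(302,228),(281,234),30),('knob',(239,184),(272,143),120),('lemA',(292,281),(218,260),25),('lemB',(341,256),(281,286),25),('onion',(283,170),(320,187),42),('garlic',(203,184),(251,147),30),('glass',(227,133),(312,130),46),('mug',(360,185),(366,250),50),('salt',(265,108),(362,145),50),('spoonbowl',(325,297),(225,303),3),('sinkcorner',(198,160),(270,140),0),('cabedge',(260,86),(420,250),400)]:
    print(n,onplane(T,a,z).round()[:2],onplane(S,b,z).round()[:2])
t=T['pixels'][120:320,130:430];cv2.imwrite('pics/t1.png',cv2.cvtColor(cv2.resize(t,None,fx=2.6,fy=2.6,interpolation=cv2.INTER_CUBIC),cv2.COLOR_RGB2BGR))
t=S['pixels'][90:300,160:420];cv2.imwrite('pics/s1.png',cv2.cvtColor(cv2.resize(t,None,fx=2.8,fy=2.8,interpolation=cv2.INTER_CUBIC),cv2.COLOR_RGB2BGR))
E
```

```text
spindletip [488. -79.] [501. -69.]
small [ 403. -195.] [ 404. -201.]
large [ 364. -283.] [ 366. -289.]
strainerhub [ 452. -409.] [ 458. -410.]
knob [ 550. -256.] [ 553. -257.]
lemA [ 319. -381.] [ 321. -382.]
lemB [ 380. -506.] [ 383. -508.]
onion [ 601. -363.] [ 600. -366.]
garlic [ 570. -156.] [ 564. -154.]
glass [ 700. -220.] [ 706. -211.]
mug [ 557. -557.] [ 555. -557.]
salt [ 764. -319.] [ 760. -329.]
spoonbowl [ 277. -465.] [ 284. -461.]
sinkcorner [ 641. -138.] [ 634. -134.]
cabedge [ 679. -318.] [ 392. -760.]
```

View pics/t1.png

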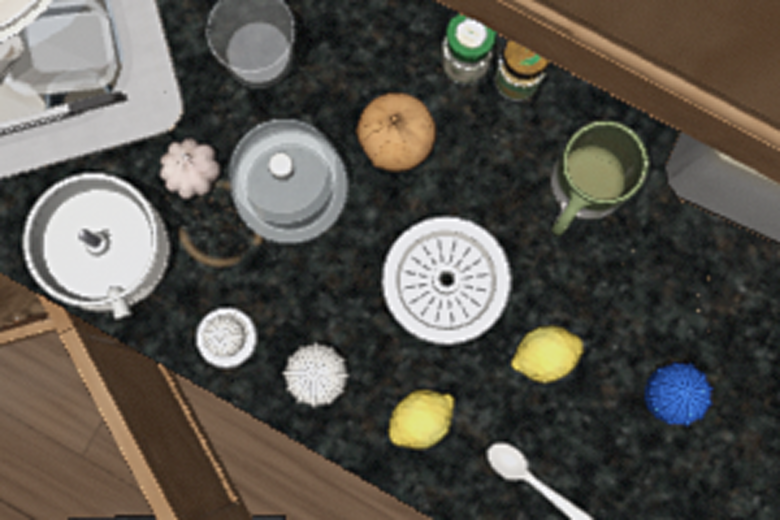

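View pics/s1.png

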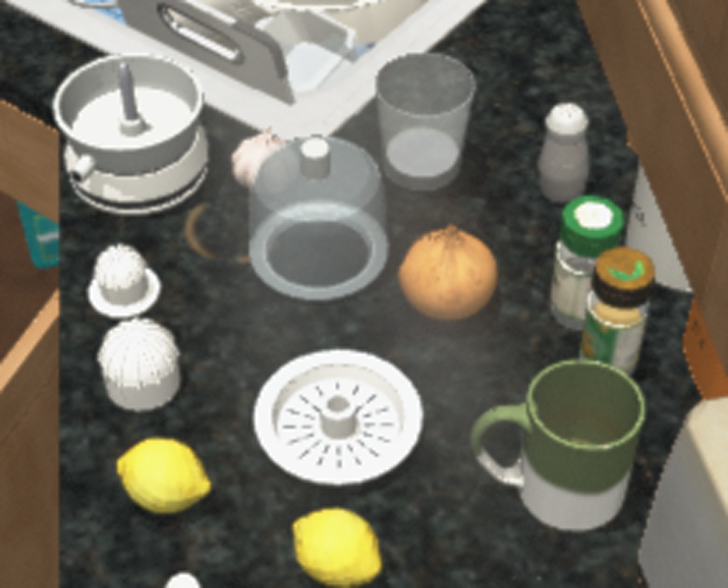

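Both views confirm the parts and that all stand upright. The small cone has a flange and the white large cone has none. Next I back-project the rim contours and fit circles, using the radii as a check.

```bash
cat >> h.py <<'E'
def circ(P):
    A=np.c_[2*P[:,:2],np.ones(len(P))]; 
    w=np.ones(len(P),bool)
    for _ in range(6):
        x=np.linalg.lstsq(A[w],(P[w,:2]**2).sum(1),rcond=None)[0]; r=np.sqrt(x[2]+x[:2]@x[:2])
        e=abs(np.hypot(*(P[:,:2]-x[:2]).T)-r); w=e<max(1.5,2*np.median(e))
    return x[:2],r,np.median(e)
def blob(s,uv,win,lo=140,sat=60,z=0,chan=None):
    im=s['pixels']; hsv=cv2.cvtColor(im,cv2.COLOR_RGB2HSV); m=((hsv[...,2]>lo)&(hsv[...,1]<sat)).astype(np.uint8)
    k=np.zeros_like(m);u,v=map(int,uv);k[v-win:v+win,u-win:u+win]=1;m*=k
    n,l,st,ce=cv2.connectedComponentsWithStats(m)
    i=1+np.argmin([np.hypot(*(ce[j]-uv))-0.02*st[j,4] for j in range(1,n)])
    c=max(cv2.findContours((l==i).astype(np.uint8),cv2.RETR_EXTERNAL,cv2.CHAIN_APPROX_NONE)[0],key=len)[:,0,:]
    return c,ce[i],st[i]
def rim(s,uv,win,z,**k):
    c,ce,st=blob(s,uv,win,**k); P=np.array([onplane(s,p,z) for p in c]); return circ(P)+(ce,st)
E
python3 - <<'E'
from h import *
T=snap('top');S=snap('scene')
for n,a,b,w,z in [('strainer',(302,228),(281,239),36,18),('smallfl',(217,249),(204,192),20,4),('large',(252,264),(210,220),20,30),('base',(166,213),(206,130),34,80),('knob',(238,184),(272,143),7,107)]:
    print(n,rim(T,a,w,z),rim(S,b,w,z),sep='\n  ')
E
```

```text
strainer
  (array([ 455.1729806 , -407.50590607]), np.float64(61.58510499725046), np.float64(0.6286785653460996), array([301.29459902, 227.37206765]), array([ 277,  204,   49,   48, 1833], dtype=int32))
  (array([ 456.94924604, -409.41717442]), np.float64(62.15832246633904), np.float64(0.47001634395015657), array([280.33899782, 238.45620915]), array([ 251,  215,   60,   48, 2295], dtype=int32))
smallfl
  (array([ 402.55618219, -188.28484299]), np.float64(27.89860065944417), np.float64(0.5799456234360356), array([216.41836735, 249.39795918]), array([206, 239,  22,  22, 392], dtype=int32))
  (array([ 406.74271281, -198.93595545]), np.float64(41.29990546231469), np.float64(10.933063723699878), array([204.65984252, 194.92913386]), array([191, 177,  31,  35, 635], dtype=int32))
large
  (array([ 363.57087788, -278.10012533]), np.float64(27.170619100128707), np.float64(0.7810920818025142), array([250.94814815, 263.71851852]), array([239, 252,  25,  24, 405], dtype=int32))
  (array([ 344.43172065, -270.89869186]), np.float64(52.622942138110844), np.float64(3.9292319736531525), array([208.76302083, 218.3515625 ]), array([194, 200,  30,  36, 768], dtype=int32))
base
  (array([491.08605485, -70.15493832]), np.float64(63.159962631536914), np.float64(0.9796792030756336), array([167.40266223, 213.82529118]), array([ 139,  187,   52,   55, 1803], dtype=int32))
  (array([498.38281104, -45.33958055]), np.float64(84.63699525691733), np.float64(10.968955260772745), array([208.06424581, 120.56312849]), array([ 173,   96,   67,   48, 1790], dtype=int32))
knob
  (array([ 554.17100994, -251.47057598]), np.float64(17.984212854945607), np.float64(1.5508947923988892), array([237.31073446, 183.07344633]), array([231, 177,  14,  14, 177], dtype=int32))
  (array([ 561.98200163, -239.31775572]), np.float64(19.801094930469194), np.float64(2.375654878874805), array([271.16959064, 141.77192982]), array([265, 136,  14,  14, 171], dtype=int32))
```

The strainer checks out at about (456,-408.5) with radius 62. I start moving towards it and turn the tool to yaw 0, so tool x = world x, y = -y and z = -z.

```bash
A='[[[-0.07,-0.02,-0.02],[0,0,0.02]],[[-0.14,-0.04,-0.04],[0,0,0.043]],[[-0.22,-0.06,-0.06],[0,0,0.066]],[[-0.3,-0.08,-0.08],[0,0,0.089]],[[-0.38,-0.11,-0.1],[0,0,0.112]],[[-0.46,-0.13,-0.1],[0,0,0.135]],[[-0.53,-0.15,-0.1],[0,0,0.158]],[[-0.57,-0.16,-0.1],[0,0,0.18]]]'; python3 -m pendant "[[[-0.07,-0.02,-0.02],[0,0,0.02]],[[-0.14,-0.04,-0.04],[0,0,0.043]],[[-0.22,-0.06,-0.06],[0,0,0.066]],[[-0.3,-0.08,-0.08],[0,0,0.089]],[[-0.38,-0.11,-0.1],[0,0,0.112]],[[-0.46,-0.13,-0.1],[0,0,0.135]],[[-0.53,-0.15,-0.1],[0,0,0.158]],[[-0.57,-0.16,-0.1],[0,0,0.18]]]" 110 40
cat > go.py <<'E'
import sys; from h import *
from scipy.spatial.transform import Rotation as Ro
def go(x,y,z,yaw=0):
    o=manip.get_obs(); R=Ro.from_euler('xyz',o['tcp_rot']); d=np.array([x,y,z])-o['eef_pos']
    G=Ro.from_euler('xyz',[np.pi,0,yaw])
    print('sh',(R.inv().apply(d)/500).round(4),'turn',((R.inv()*G).as_rotvec()/2/np.pi).round(4),'| d',d.round(1),'rot',o['tcp_rot'].round(3),'t',round(o['time'],2),'w',round(o['gripper_width'],1),'F',o['ft_force'].round(1),'j6',o['joints'].round(2)[[0,5]])
if __name__=='__main__': go(*map(float,sys.argv[1:]))
E
python3 go.py 520 0 300
```

```text
time: 1.1
eef_pos: [453.0, 348.2, 303.0]
tcp_rot: [3.141, 0.001, 1.614]
ft_force: [0.0, 0.3, 0.1]
gripper_width: 48.4
sh [-0.7016  0.1035  0.0069] turn [2.000e-04 1.000e-04 2.569e-01] | d [  67.  -348.2   -3. ] rot [3.141e+00 1.000e-03 1.614e+00] t 1.1 w 48.4 F [0.  0.3 0.1] j6 [0.5  0.46]
```

```bash
python3 -m pendant '[[[-0.07,0.01,0],[0,0,0.023]],[[-0.16,0.02,0],[0,0,0.046]],[[-0.25,0.035,0],[0,0,0.069]],[[-0.34,0.05,0],[0,0,0.092]],[[-0.44,0.065,0],[0,0,0.115]],[[-0.53,0.08,0],[0,0,0.138]],[[-0.62,0.09,0],[0,0,0.161]],[[-0.7,0.1,0],[0,0,0.184]]]'
python3 go.py 456 -408.5 120
```

```text
time: 1.9
eef_pos: [518.2, -1.5, 303.5]
tcp_rot: [3.14, -0.0, 0.451]
ft_force: [0.4, 0.9, -0.9]
gripper_width: 48.6
sh [-0.4671  0.6776  0.3681] turn [ 0.0002 -0.0001  0.0718] | d [ -62.2 -407.  -183.5] rot [ 3.14  -0.     0.451] t 1.9 w 48.6 F [ 0.4  0.9 -0.9] j6 [-0.17  0.95]
```

```bash
python3 -m pendant '[[[-0.05,0.07,0.02],[0,0,0.01]],[[-0.11,0.15,0.05],[0,0,0.02]],[[-0.17,0.23,0.09],[0,0,0.03]],[[-0.23,0.32,0.13],[0,0,0.04]],[[-0.28,0.41,0.17],[0,0,0.05]],[[-0.33,0.49,0.21],[0,0,0.06]],[[-0.38,0.57,0.25],[0,0,0.07]],[[-0.42,0.62,0.28],[0,0,0.072]]]'
python3 go.py 456 -408.5 70
```

```text
time: 2.7
eef_pos: [465.5, -368.4, 166.3]
tcp_rot: [3.14, -0.002, -0.002]
ft_force: [0.7, -0.6, 0.7]
gripper_width: 48.7
sh [-0.0192  0.0798  0.1926] turn [ 0.0003 -0.0003 -0.0004] | d [ -9.5 -40.1 -96.3] rot [ 3.14e+00 -2.00e-03 -2.00e-03] t 2.7 w 48.7 F [ 0.7 -0.6  0.7] j6 [-0.82  0.76]
```

```bash
python3 -m pendant '[[[-0.01,0.03,0.04],[0,0,0]],[[-0.02,0.06,0.08],[0,0,0]],[[-0.02,0.08,0.12],[0,0,0]],[[-0.02,0.08,0.15],[0,0,0]],[[-0.02,0.08,0.18],[0,0,0]],[[-0.019,0.08,0.192],[0,0,0]],[[-0.019,0.08,0.192],[0,0,0]],[[-0.019,0.08,0.192],[0,0,0]]]'
python3 go.py 456 -408.5 28
python3 - <<'E'
from h import *
T=snap('top');S=snap('scene')
a=T['pixels'][150:310,220:380];b=S['pixels'][160:320,200:360]
cv2.imwrite('pics/c1.png',cv2.cvtColor(cv2.resize(np.hstack([a,b]),None,fx=2.5,fy=2.5,interpolation=cv2.INTER_CUBIC),cv2.COLOR_RGB2BGR))
E
```

```text
time: 3.5
eef_pos: [456.8, -408.5, 71.0]
tcp_rot: [3.139, -0.003, -0.002]
ft_force: [0.1, 0.1, 0.1]
gripper_width: 48.4
sh [-0.0018 -0.0002  0.086 ] turn [ 0.0005 -0.0004 -0.0002] | d [ -0.8  -0.  -43. ] rot [ 3.139e+00 -3.000e-03 -2.000e-03] t 3.5 w 48.4 F [0.1 0.1 0.1] j6 [-0.87  0.7 ]
```

View pics/c1.png

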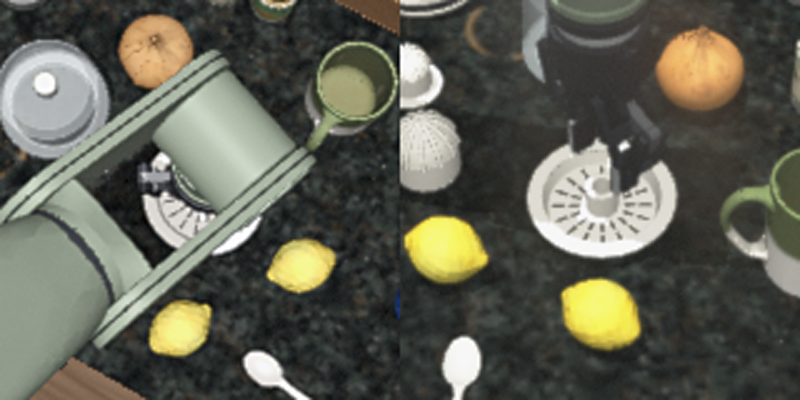

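The scene crop shows the fingers above the hub (crop 603,185) on either side, with the lemons clear. I lower and grip.

```bash
python3 -m pendant '[[[-0.002,0,0.02],[0,0,0]],[[-0.002,0,0.04],[0,0,0]],[[-0.002,0,0.06],[0,0,0]],[[-0.002,0,0.07],[0,0,0]],[[-0.002,0,0.08],[0,0,0]],[[-0.002,0,0.086],[0,0,0]],[[-0.002,0,0.086],[0,0,0]],[[-0.002,0,0.086],[0,0,0]]]'
python3 -m pendant '[[[0,0,0],[0,0,0]],[[0,0,0],[0,0,0]],[[0,0,0],[0,0,0]],[[0,0,0],[0,0,0]],[[0,0,0],[0,0,0]],[[0,0,0],[0,0,0]],[[0,0,0],[0,0,0]],[[0,0,0],[0,0,0]]]' 255 40
python3 go.py 490 -72 150
```

```text
time: 4.4
eef_pos: [456.3, -409.4, 28.8]
tcp_rot: [3.137, -0.004, -0.002]
ft_force: [0.3, 0.2, -0.6]
gripper_width: 49.1
time: 5.2
eef_pos: [456.7, -409.9, 29.5]
tcp_rot: [3.136, -0.005, -0.002]
ft_force: [0.1, 0.2, 6.2]
gripper_width: 26.3
sh [ 0.0665 -0.6746 -0.2443] turn [ 0.0009 -0.0007 -0.0003] | d [ 33.3 337.9 120.5] rot [ 3.136e+00 -5.000e-03 -2.000e-03] t 5.2 w 26.3 F [0.1 0.2 6.2] j6 [-0.87  0.7 ]
```

Gripped. I lift straight up and then take a look.

```bash
python3 -m pendant '[[[0,0,-0.01],[0.001,-0.0007,0]],[[0,0,-0.04],[0.001,-0.0007,0]],[[0,0,-0.09],[0.001,-0.0007,0]],[[0,0,-0.15],[0.001,-0.0007,0]],[[0,0,-0.21],[0.001,-0.0007,0]],[[0,0,-0.27],[0.001,-0.0007,0]],[[0,0,-0.31],[0.001,-0.0007,0]],[[0,0,-0.32],[0.001,-0.0007,0]]]'
python3 go.py 490 -72 190
python3 - <<'E'
from h import *
S=snap('scene','s2.png');T=snap('top')
# spindle/base precise: crop both
a=T['pixels'][170:260,120:210];b=S['pixels'][90:180,160:250]
cv2.imwrite('pics/c2.png',cv2.cvtColor(cv2.resize(np.hstack([a,b]),None,fx=4.4,fy=4.4,interpolation=cv2.INTER_CUBIC),cv2.COLOR_RGB2BGR))
E
```

```text
time: 6.0
eef_pos: [457.2, -410.4, 193.6]
tcp_rot: [3.138, -0.004, -0.002]
ft_force: [0.3, -0.4, -0.4]
gripper_width: 26.1
sh [ 0.0645 -0.6769  0.0048] turn [ 0.0006 -0.0007 -0.0003] | d [ 32.8 338.4  -3.6] rot [ 3.138e+00 -4.000e-03 -2.000e-03] t 6.0 w 26.1 F [ 0.3 -0.4 -0.4] j6 [-0.87  0.7 ]
```

View pics/c2.png

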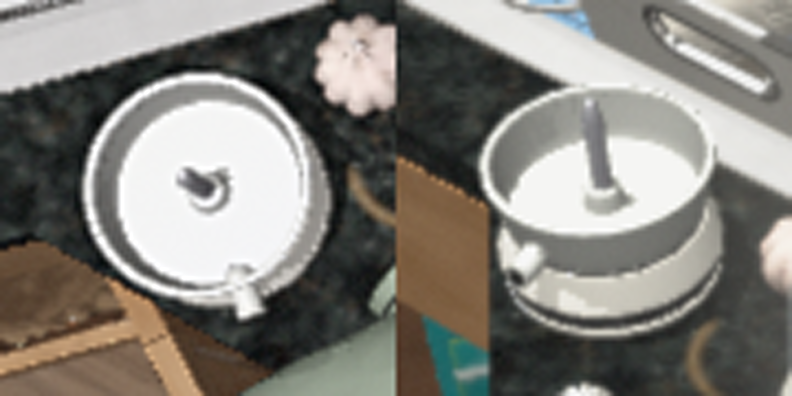

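View pics/s2.png

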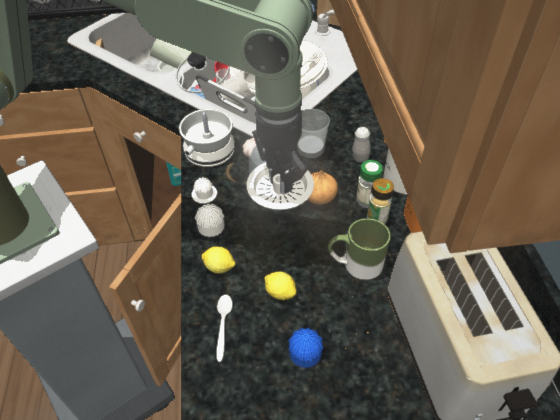

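The strainer hangs level in the grip. In c2 the spindle tip is at top px ~(160.9,210.3) and scene px ~(203.8,112.3). The bowl floor is centred at top ~(167.7,214). I triangulate the base from these and fit the held strainer's flange.

```bash
python3 - <<'E'
from h import *
T=snap('top');S=snap('scene')
print('tip',onplane(T,(160.6,210.2),116),onplane(S,(203.7,112.6),116))
def tri(a,b):
    M=[]
    A=[]
    for s,uv in((T,a),(S,b)):
        K,R,t=cam(s);P=K@np.c_[R,t];A+= [uv[0]*P[2]-P[0],uv[1]*P[2]-P[1]]
    X=np.linalg.svd(np.array(A))[2][-1];return X[:3]/X[3]
print('tri',tri((160.6,210.2),(203.7,112.6)))
# floor disc in top (threshold very bright), at z=48
for lo in(215,230,240):
    r=rim(T,(168,214),34,48,lo=lo,sat=30);print('floor',lo,r[0],r[1],r[2],r[3])
r=rim(T,(166,213),34,80,lo=90,sat=70);print('rim T',r[:3])
# outer rim in scene: upper half only
c,ce,st=blob(S,(207,130),34,lo=90,sat=70)
up=c[c[:,1]<125];print('rim S',circ(np.array([onplane(S,p,80) for p in up])))
# strainer held
o=manip.get_obs()['eef_pos'];z=o[2]-29.5+18
r=rim(S,(281,184),38,z,lo=120);print('held',z,r)
E
```

```text
tip [490.40260052 -68.58584379 116.        ] [494.3617403  -69.96718926 116.        ]
tri [492.41315428 -69.49060314 116.18048812]
floor 215 [496.74426008 -61.74664539] 62.92648475969198 0.645501471039136 [166.88783784 213.49054054]
floor 230 [495.02781844 -72.09680051] 54.208421733490574 2.38704464781798 [168.02702703 212.88416988]
floor 240 [492.64618977 -68.62998173] 50.855719072618484 0.797936974586829 [167.42317173 213.23993426]
rim T (array([488.75279315, -74.14300844]), np.float64(67.39989196007492), np.float64(2.2234775818401644))
rim S (array([530.5737982, -34.607899 ]), np.float64(75.47497741017735), np.float64(11.09768414602729))
held 176.53809426839754 (array([ 460.22217746, -383.96738489]), np.float64(71.85513594380163), np.float64(17.605430526566508), array([273.04378867, 186.76439791]), array([ 243,  146,   69,   66, 2101], dtype=int32))
```

The triangulated spindle is (492.4,-69.5) at z 116, which agrees with the given 117 mm tip. I carry the strainer above it.

```bash
python3 -m pendant '[[[0.003,-0.03,0],[0,0,0]],[[0.01,-0.1,0],[0,0,0]],[[0.02,-0.19,0],[0,0,0]],[[0.03,-0.28,0],[0,0,0]],[[0.04,-0.37,0],[0,0,0]],[[0.05,-0.46,0],[0,0,0]],[[0.058,-0.54,0],[0,0,0]],[[0.065,-0.6,0],[0,0,0]]]'
python3 -m pendant '[[[0.003,-0.03,0],[0.0006,-0.0007,0]],[[0.006,-0.06,0],[0.0006,-0.0007,0]],[[0.007,-0.075,0.01],[0.0006,-0.0007,0]],[[0.007,-0.08,0.03],[0.0006,-0.0007,0]],[[0.007,-0.08,0.05],[0.0006,-0.0007,0]],[[0.007,-0.08,0.06],[0.0006,-0.0007,0]],[[0.007,-0.08,0.06],[0.0006,-0.0007,0]],[[0.007,-0.08,0.06],[0.0006,-0.0007,0]]]'
python3 go.py 493 -70.5 150
python3 - <<'E'
from h import *
S=snap('scene');T=snap('top')
a=T['pixels'][160:260,120:220];b=S['pixels'][70:170,150:250]
cv2.imwrite('pics/c3.png',cv2.cvtColor(cv2.resize(np.hstack([a,b]),None,fx=4,fy=4,interpolation=cv2.INTER_CUBIC),cv2.COLOR_RGB2BGR))
E
```

```text
time: 7.0
eef_pos: [486.6, -104.3, 187.2]
tcp_rot: [-3.136, 0.005, -0.0]
ft_force: [-0.3, 0.1, -1.0]
gripper_width: 26.5
time: 7.8
eef_pos: [489.9, -64.8, 157.2]
tcp_rot: [-3.132, 0.01, -0.001]
ft_force: [-0.0, -0.1, -0.3]
gripper_width: 26.6
sh [0.0064 0.0116 0.0141] turn [-0.0015  0.0016 -0.0002] | d [ 3.1 -5.7 -7.2] rot [-3.132e+00  1.000e-02 -1.000e-03] t 7.8 w 26.6 F [-0.  -0.1 -0.3] j6 [-0.31  1.26]
```

View pics/c3.png

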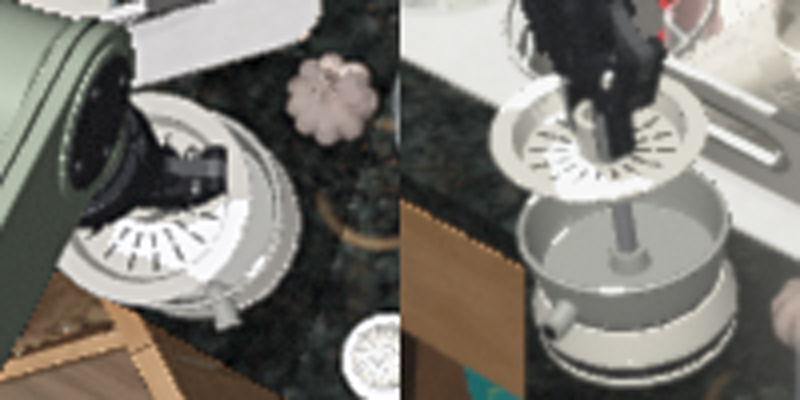

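The strainer hangs level above the spindle. I fit the held flange in both views, correct the offset, and measure both with the same cameras.

```bash
cat >> h.py <<'E'
def edgefit(s,c0,z,r,band=6,lo=40,hi=120):
    g=cv2.cvtColor(s['pixels'],cv2.COLOR_RGB2GRAY); E=cv2.Canny(cv2.GaussianBlur(g,(3,3),0),lo,hi)
    u=proj(s,[c0[0],c0[1],z]); vs,us=np.nonzero(E); k=np.hypot(us-u[0],vs-u[1])<90
    P=np.array([onplane(s,(a,b),z) for a,b in zip(us[k],vs[k])])
    c=np.array(c0[:2],float)
    from scipy.optimize import least_squares
    for _ in range(4):
        d=np.hypot(*(P[:,:2]-c).T)-r; Q=P[abs(d)<band,:2]
        c=least_squares(lambda x:np.hypot(*(Q-x).T)-r,c,loss='soft_l1').x; band=max(2,band*.7)
    d=np.hypot(*(Q-c).T)-r; return c.round(1),len(Q),np.median(abs(d)).round(2),d.mean().round(2)
E
python3 - <<'E'
from h import *
S=snap('scene');T=snap('top');o=manip.get_obs()['eef_pos'];z=o[2]-29.5+18
print(o)
for s in(T,S): print('held',edgefit(s,o,z,62.5,8)); 
for s in(T,S): print('base foot/bowl',edgefit(s,(492,-70),80,62.5,8),edgefit(s,(492,-70),80,59,8))
E
```

```text
[490.33525448 -64.50182377 157.90907983]
held (array([489.4, -63.1]), 134, np.float64(0.92), np.float64(-0.22))
held (array([489.6, -66.7]), 106, np.float64(1.01), np.float64(-0.05))
base foot/bowl (array([491.4, -71.8]), 123, np.float64(1.04), np.float64(0.09)) (array([492.4, -75. ]), 121, np.float64(1.45), np.float64(0.58))
base foot/bowl (array([491.9, -71.9]), 126, np.float64(0.95), np.float64(0.34)) (array([492.2, -76.5]), 99, np.float64(0.89), np.float64(0.28))
```

```bash
python3 -m pendant '[[[0.002,0.005,0],[-0.0015,0.0016,0]],[[0.005,0.01,0],[-0.0015,0.0016,0]],[[0.005,0.0116,0],[-0.0015,0.0016,0]],[[0.005,0.0116,0.01],[-0.0015,0.0016,0]],[[0.005,0.0116,0.02],[-0.0015,0.0016,0]],[[0.005,0.0116,0.03],[-0.0015,0.0016,0]],[[0.005,0.0116,0.036],[-0.0015,0.0016,0]],[[0.005,0.0116,0.036],[-0.0015,0.0016,0]]]'
python3 go.py 492.8 -70.3 94.5
```

```text
time: 8.8
eef_pos: [492.0, -69.9, 138.9]
tcp_rot: [-3.141, 0.0, -0.0]
ft_force: [0.3, -0.7, 0.0]
gripper_width: 26.2
sh [0.0015 0.0007 0.0888] turn [-0.      0.     -0.0001] | d [  0.8  -0.4 -44.4] rot [-3.141  0.    -0.   ] t 8.8 w 26.2 F [ 0.3 -0.7  0. ] j6 [-0.32  1.26]
```

```bash
python3 -m pendant '[[[0.001,0.0005,0.01],[0,0,0]],[[0.001,0.0005,0.02],[0,0,0]],[[0.001,0.0005,0.03],[0,0,0]],[[0.001,0.0005,0.04],[0,0,0]],[[0.001,0.0005,0.05],[0,0,0]],[[0.001,0.0005,0.06],[0,0,0]],[[0.001,0.0005,0.07],[0,0,0]],[[0.001,0.0005,0.07],[0,0,0]]]'
python3 go.py 492.8 -70.3 94.5
```

```text
time: 9.6
eef_pos: [491.9, -70.0, 103.0]
tcp_rot: [-3.141, 0.002, -0.0]
ft_force: [0.3, 0.3, -1.6]
gripper_width: 26.5
sh [0.0019 0.0007 0.017 ] turn [-0.0001  0.0003 -0.0001] | d [ 0.9 -0.3 -8.5] rot [-3.141e+00  2.000e-03 -0.000e+00] t 9.6 w 26.5 F [ 0.3  0.3 -1.6] j6 [-0.32  1.26]
```

```bash
python3 -m pendant '[[[0,0,0.005],[0,0,0]],[[0,0,0.01],[0,0,0]],[[0,0,0.015],[0,0,0]],[[0,0,0.018],[0,0,0]],[[0,0,0.018],[0,0,0]],[[0,0,0.018],[0,0,0]],[[0,0,0.018],[0,0,0]],[[0,0,0.018],[0,0,0]]]'
python3 go.py 492.8 -70.3 94.5
```

```text
time: 10.4
eef_pos: [491.9, -70.0, 94.8]
tcp_rot: [-3.141, 0.002, -0.0]
ft_force: [-2.3, 1.4, 4.1]
gripper_width: 26.4
sh [0.0017 0.0006 0.0007] turn [-0.0001  0.0003 -0.    ] | d [ 0.9 -0.3 -0.3] rot [-3.141e+00  2.000e-03 -0.000e+00] t 10.4 w 26.4 F [-2.3  1.4  4.1] j6 [-0.32  1.26]
```

Contact comes at the expected height. I release (50 mm opening) and raise.

```bash
python3 -m pendant '[[[0,0,0],[0,0,0]],[[0,0,0],[0,0,0]],[[0,0,0],[0,0,0]],[[0,0,0],[0,0,0]],[[0,0,-0.01],[0,0,0]],[[0,0,-0.02],[0,0,0]],[[0,0,-0.04],[0,0,0]],[[0,0,-0.06],[0,0,0]]]' 110
python3 -m pendant '[[[0,0,-0.03],[0,0,0]],[[0,0,-0.08],[0,0,0]],[[-0.02,0.03,-0.13],[0,0,0]],[[-0.05,0.1,-0.15],[0,0,0]],[[-0.09,0.16,-0.15],[0,0,0]],[[-0.13,0.21,-0.15],[0,0,0]],[[-0.16,0.24,-0.15],[0,0,0]],[[-0.172,0.245,-0.15],[0,0,0]]]' 0
python3 go.py 404 -191 60
python3 - <<'E'
from h import *
S=snap('scene');T=snap('top')
a=T['pixels'][170:290,120:280];b=S['pixels'][100:220,160:280]
for s in(T,S): print('strainer',edgefit(s,(492,-70.5),83,62.5,8))
for s in(T,S): print('small',edgefit(s,(403,-191),4,29,8))
cv2.imwrite('pics/c4.png',cv2.cvtColor(cv2.resize(np.hstack([a,b]),None,fx=2.8,fy=2.8,interpolation=cv2.INTER_CUBIC),cv2.COLOR_RGB2BGR))
E
```

```text
time: 11.2
eef_pos: [492.2, -70.1, 125.8]
tcp_rot: [-3.141, 0.002, -0.0]
ft_force: [-0.3, -0.4, -0.3]
gripper_width: 48.3
time: 12.0
eef_pos: [405.4, -194.1, 202.0]
tcp_rot: [3.141, 0.0, -0.003]
ft_force: [0.6, 0.0, -0.7]
gripper_width: 85.6
sh [-0.0028 -0.0064  0.284 ] turn [ 0.0002  0.0001 -0.0005] | d [  -1.4    3.1 -142. ] rot [ 3.141e+00  0.000e+00 -3.000e-03] t 12.0 w 85.6 F [ 0.6  0.  -0.7] j6 [-0.64  0.94]
strainer (array([493.2, -69.2]), 101, np.float64(0.91), np.float64(0.2))
strainer (array([491.1, -73.3]), 110, np.float64(1.04), np.float64(0.22))
small (array([ 402.2, -188.9]), 62, np.float64(1.06), np.float64(-0.24))
small (array([ 404., -191.]), 60, np.float64(0.98), np.float64(0.27))
```

View pics/c4.png

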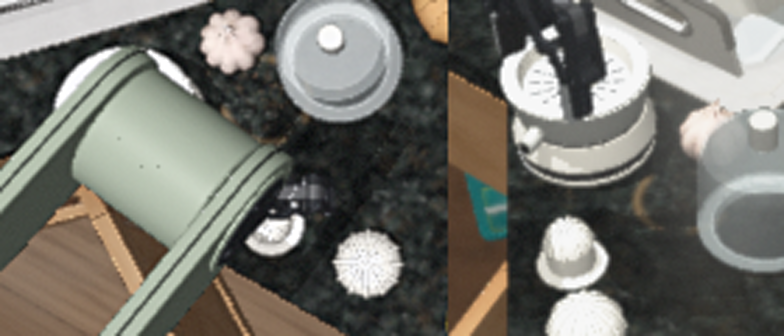

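The strainer is seated level and centred. Next I descend on the small cone at about (403.3,-190.5), flange radius 29 confirmed, and grip its skirt.

```bash
python3 -m pendant '[[[-0.004,-0.007,0.04],[0,0,0]],[[-0.004,-0.007,0.11],[0,0,0]],[[-0.004,-0.007,0.18],[0,0,0]],[[-0.004,-0.007,0.24],[0,0,0]],[[-0.004,-0.007,0.29],[0,0,0]],[[-0.004,-0.007,0.33],[0,0,0]],[[-0.004,-0.007,0.346],[0,0,0]],[[-0.004,-0.007,0.346],[0,0,0]]]' 0
python3 go.py 403.3 -190.5 28.5
python3 -m pendant '[[[0,0,0],[0,0,0]],[[0,0,0],[0,0,0]],[[0,0,0],[0,0,0]],[[0,0,0],[0,0,0]],[[0,0,0],[0,0,0]],[[0,0,0],[0,0,0]],[[0,0,0],[0,0,0]],[[0,0,0],[0,0,0]]]' 255 30
python3 go.py 403.3 -190.5 170
```

```text
time: 12.9
eef_pos: [403.7, -188.1, 27.8]
tcp_rot: [-3.14, 0.002, -0.001]
ft_force: [-0.5, 0.1, 0.7]
gripper_width: 85.1
sh [-0.0008  0.0048 -0.0014] turn [-0.0003  0.0004 -0.0001] | d [-0.4 -2.4  0.7] rot [-3.14e+00  2.00e-03 -1.00e-03] t 12.9 w 85.1 F [-0.5  0.1  0.7] j6 [-0.63  0.94]
time: 13.7
eef_pos: [404.6, -188.6, 29.0]
tcp_rot: [-3.141, 0.001, -0.001]
ft_force: [-0.2, 1.3, 5.0]
gripper_width: 38.9
sh [-0.0027  0.0035 -0.282 ] turn [-0.0001  0.0001 -0.0002] | d [ -1.3  -1.9 141. ] rot [-3.141e+00  1.000e-03 -1.000e-03] t 13.7 w 38.9 F [-0.2  1.3  5. ] j6 [-0.63  0.94]
```

```bash
python3 -m pendant '[[[0,0,-0.02],[0,0,0]],[[0,0,-0.07],[0,0,0]],[[0,0,-0.14],[0,0,0]],[[0,0,-0.21],[0,0,0]],[[0.02,-0.03,-0.27],[0,0,0]],[[0.05,-0.07,-0.29],[0,0,0]],[[0.09,-0.12,-0.29],[0,0,0]],[[0.12,-0.16,-0.29],[0,0,0]]]'
python3 -m pendant '[[[0.02,-0.03,0],[0,0,0]],[[0.04,-0.055,0],[0,0,0]],[[0.05,-0.073,0],[0,0,0]],[[0.055,-0.077,0.01],[0,0,0]],[[0.056,-0.077,0.015],[0,0,0]],[[0.056,-0.077,0.02],[0,0,0]],[[0.056,-0.077,0.02],[0,0,0]],[[0.056,-0.077,0.02],[0,0,0]]]'
python3 go.py 492.5 -70.3 150
python3 - <<'E'
from h import *
S=snap('scene');T=snap('top');o=manip.get_obs()['eef_pos'];z=o[2]-25
print(o)
for s in(T,S): print('held',edgefit(s,o,z,29,6,30,90))
a=T['pixels'][160:260,120:220];b=S['pixels'][70:170,150:250]
cv2.imwrite('pics/c5.png',cv2.cvtColor(cv2.resize(np.hstack([a,b]),None,fx=4,fy=4,interpolation=cv2.INTER_CUBIC),cv2.COLOR_RGB2BGR))
E
```

```text
time: 14.5
eef_pos: [466.0, -108.0, 175.9]
tcp_rot: [3.141, -0.003, -0.001]
ft_force: [0.1, -0.5, -0.3]
gripper_width: 38.4
time: 15.3
eef_pos: [493.7, -70.1, 165.7]
tcp_rot: [3.141, -0.002, -0.002]
ft_force: [0.0, 0.1, -0.3]
gripper_width: 38.8
sh [-0.0024  0.0005  0.0314] turn [ 0.     -0.0003 -0.0004] | d [ -1.2  -0.2 -15.7] rot [ 3.141e+00 -2.000e-03 -2.000e-03] t 15.3 w 38.8 F [ 0.   0.1 -0.3] j6 [-0.31  1.26]
[493.97685263 -69.9832766  166.01472467]
held (array([492.4, -68.6]), 49, np.float64(0.9), np.float64(0.01))
held (array([492.2, -73.1]), 36, np.float64(1.01), np.float64(0.42))
```

View pics/c5.png

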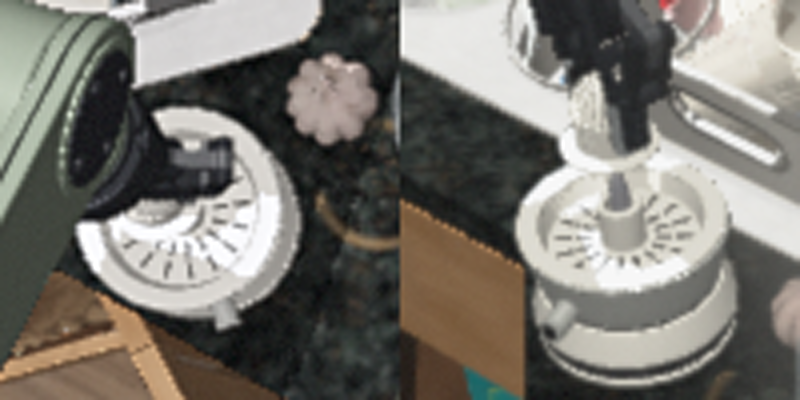

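The cone hangs level with its flange over the spindle (scene crop 615,160), measured at (492.3,-70.9) against the base at (492,-71). I lower it.

```bash
python3 -m pendant '[[[-0.001,0,0.01],[0,0,0]],[[-0.001,0,0.02],[0,0,0]],[[-0.001,0,0.03],[0,0,0]],[[-0.001,0,0.04],[0,0,0]],[[-0.001,0,0.05],[0,0,0]],[[-0.001,0,0.06],[0,0,0]],[[-0.001,0,0.066],[0,0,0]],[[-0.001,0,0.066],[0,0,0]]]'
python3 -m pendant '[[[0,0,0.006],[0,0,0]],[[0,0,0.012],[0,0,0]],[[0,0,0.016],[0,0,0]],[[0,0,0.018],[0,0,0]],[[0,0,0.018],[0,0,0]],[[0,0,0.018],[0,0,0]],[[0,0,0.018],[0,0,0]],[[0,0,0.018],[0,0,0]]]'
python3 go.py 492.5 -70.3 124
```

```text
time: 16.2
eef_pos: [493.1, -69.8, 132.3]
tcp_rot: [3.142, -0.001, -0.002]
ft_force: [0.7, 0.9, 0.1]
gripper_width: 38.9
time: 17.0
eef_pos: [493.2, -69.8, 124.4]
tcp_rot: [3.142, -0.001, -0.002]
ft_force: [-3.8, 0.5, 6.2]
gripper_width: 38.6
sh [-0.0014  0.0009  0.0008] turn [ 0.     -0.0002 -0.0003] | d [-0.7 -0.5 -0.4] rot [ 3.142e+00 -1.000e-03 -2.000e-03] t 17.0 w 38.6 F [-3.8  0.5  6.2] j6 [-0.31  1.26]
```

```bash
python3 -m pendant '[[[0,0,0],[0,0,0]],[[0,0,0],[0,0,0]],[[0,0,0],[0,0,0]],[[0,0,0],[0,0,0]],[[0,0,-0.02],[0,0,0]],[[0,0,-0.06],[0,0,0]],[[0,0,-0.12],[0,0,0]],[[0,0,-0.16],[0,0,0]]]' 0
python3 -m pendant '[[[-0.03,0.05,0],[0,0,0]],[[-0.07,0.12,0],[0,0,0]],[[-0.11,0.19,0],[0,0,0]],[[-0.15,0.26,0],[0,0,0]],[[-0.2,0.33,0],[0,0,0]],[[-0.23,0.38,0],[0,0,0]],[[-0.25,0.41,0],[0,0,0]],[[-0.258,0.418,0],[0,0,0]]]'
python3 go.py 364 -280 34
python3 - <<'E'
from h import *
S=snap('scene');T=snap('top')
for s in(T,S): print('small',edgefit(s,(492,-70.5),99,29,8,30,90))
for z in (0,):
  for s in(T,S): print('large',z,edgefit(s,(364,-280),z,29,8,30,90))
for s in(T,S): print('large30',edgefit(s,(364,-280),30,29,8,30,90))
b=S['pixels'][80:260,160:320];a=T['pixels'][170:290,120:280];a=cv2.copyMakeBorder(a,0,60,0,0,0)
cv2.imwrite('pics/c6.png',cv2.cvtColor(cv2.resize(np.hstack([a,b]),None,fx=2.5,fy=2.5,interpolation=cv2.INTER_CUBIC),cv2.COLOR_RGB2BGR))
E
```

```text
time: 17.8
eef_pos: [493.9, -70.1, 206.9]
tcp_rot: [3.141, -0.004, -0.002]
ft_force: [-0.4, -0.1, 0.9]
gripper_width: 85.4
time: 18.6
eef_pos: [363.8, -280.5, 207.4]
tcp_rot: [3.14, -0.004, -0.005]
ft_force: [0.5, 0.3, -0.5]
gripper_width: 85.3
sh [-0.0011 -0.0017  0.3468] turn [ 0.0003 -0.0007 -0.0008] | d [   0.2    0.5 -173.4] rot [ 3.14  -0.004 -0.005] t 18.6 w 85.3 F [ 0.5  0.3 -0.5] j6 [-0.85  0.73]
small (array([491.5, -69. ]), 80, np.float64(1.22), np.float64(-0.15))
small (array([487.5, -72.1]), 20, np.float64(1.01), np.float64(-0.13))
large 0 (array([ 362.1, -278.1]), 34, np.float64(1.28), np.float64(-0.01))
large 0 (array([ 365.7, -278.9]), 62, np.float64(0.75), np.float64(0.08))
large30 (array([ 361. , -278.8]), 35, np.float64(1.33), np.float64(0.06))
large30 (array([ 366.8, -278.7]), 56, np.float64(1.25), np.float64(0.87))
```

View pics/c6.png

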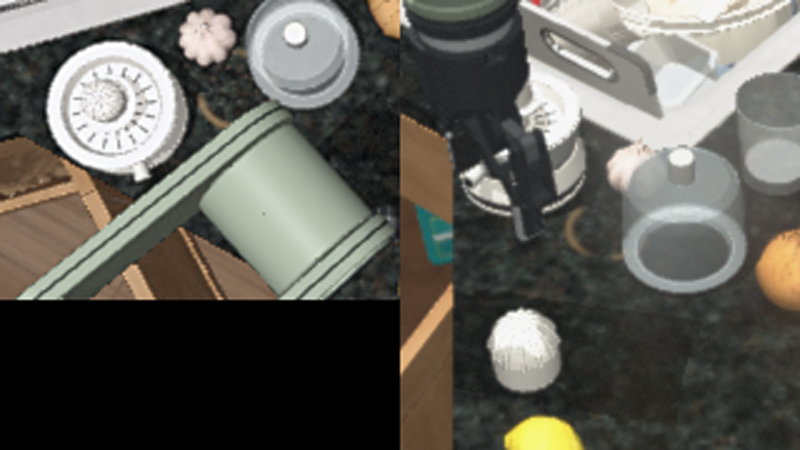

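In c6 the small cone sits on the spindle (top crop 105,100). I grip the white large cone at about (364.7,-279). It has no flange and isn't blue.

```bash
python3 -m pendant '[[[0,-0.003,0.04],[0,-0.0007,-0.0008]],[[0,-0.0035,0.11],[0,-0.0007,-0.0008]],[[0,-0.0035,0.18],[0,-0.0007,-0.0008]],[[0,-0.0035,0.24],[0,-0.0007,-0.0008]],[[0,-0.0035,0.3],[0,-0.0007,-0.0008]],[[0,-0.0035,0.34],[0,-0.0007,-0.0008]],[[0,-0.0035,0.358],[0,-0.0007,-0.0008]],[[0,-0.0035,0.358],[0,-0.0007,-0.0008]]]' 0
python3 go.py 364.7 -279 28
python3 -m pendant '[[[0,0,0],[0,0,0]],[[0,0,0],[0,0,0]],[[0,0,0],[0,0,0]],[[0,0,0],[0,0,0]],[[0,0,0],[0,0,0]],[[0,0,0],[0,0,0]],[[0,0,0],[0,0,0]],[[0,0,0],[0,0,0]]]' 255 30
python3 go.py 493 -70 205
```

```text
time: 19.5
eef_pos: [365.0, -276.0, 27.1]
tcp_rot: [-3.14, 0.002, 0.003]
ft_force: [1.1, 0.3, 0.2]
gripper_width: 85.6
sh [-0.0005  0.0059 -0.0019] turn [-0.0002  0.0003  0.0005] | d [-0.3 -3.   0.9] rot [-3.14e+00  2.00e-03  3.00e-03] t 19.5 w 85.6 F [1.1 0.3 0.2] j6 [-0.84  0.73]
time: 20.3
eef_pos: [366.0, -277.0, 28.7]
tcp_rot: [3.141, -0.001, 0.003]
ft_force: [0.4, 0.9, 7.2]
gripper_width: 56.2
sh [ 0.2553 -0.413  -0.3528] turn [ 0.0001 -0.0001  0.0004] | d [127.  207.  176.3] rot [ 3.141e+00 -1.000e-03  3.000e-03] t 20.3 w 56.2 F [0.4 0.9 7.2] j6 [-0.84  0.73]
```

```bash
python3 -m pendant '[[[0,0,-0.02],[0,0,0]],[[0,0,-0.07],[0,0,0]],[[0,0,-0.14],[0,0,0]],[[0,0,-0.21],[0,0,0]],[[0,0,-0.28],[0,0,0]],[[0.03,-0.05,-0.34],[0,0,0]],[[0.07,-0.11,-0.355],[0,0,0]],[[0.11,-0.18,-0.355],[0,0,0]]]'
python3 -m pendant '[[[0.03,-0.05,0],[0,0,0]],[[0.07,-0.11,0],[0,0,0]],[[0.1,-0.16,0],[0,0,0]],[[0.13,-0.21,0],[0,0,0]],[[0.14,-0.225,0],[0,0,0]],[[0.145,-0.232,0],[0,0,0]],[[0.145,-0.233,0],[0,0,0]],[[0.145,-0.233,0],[0,0,0]]]'
python3 go.py 493 -70 200
python3 - <<'E'
from h import *
S=snap('scene');T=snap('top');o=manip.get_obs()['eef_pos'];z=o[2]-28.5
print(o)
for s in(T,S): print('held',edgefit(s,o,z,29,6,30,90))
for s in(T,S): print('small',edgefit(s,(492,-70.5),99,29,8,30,90))
a=T['pixels'][160:260,120:220];b=S['pixels'][50:150,150:250]
cv2.imwrite('pics/c7.png',cv2.cvtColor(cv2.resize(np.hstack([a,b]),None,fx=4,fy=4,interpolation=cv2.INTER_CUBIC),cv2.COLOR_RGB2BGR))
E
```

```text
time: 21.1
eef_pos: [422.5, -187.4, 209.7]
tcp_rot: [3.137, -0.006, 0.001]
ft_force: [0.2, 0.5, -0.6]
gripper_width: 56.1
time: 21.9
eef_pos: [494.4, -71.7, 209.6]
tcp_rot: [3.136, -0.006, -0.0]
ft_force: [0.3, -0.2, -0.3]
gripper_width: 56.0
sh [-0.003  -0.0034  0.0192] turn [ 0.0008 -0.0009 -0.0001] | d [-1.4  1.7 -9.6] rot [ 3.136 -0.006 -0.   ] t 21.9 w 56.0 F [ 0.3 -0.2 -0.3] j6 [-0.32  1.26]
[494.47549646 -71.75011094 209.58949527]
held (array([492.6, -70.5]), 52, np.float64(0.77), np.float64(0.06))
held (array([493.4, -71.2]), 33, np.float64(0.94), np.float64(-0.1))
small (array([490.3, -71.5]), 58, np.float64(1.31), np.float64(-0.0))
small (array([492.4, -71.6]), 45, np.float64(1.16), np.float64(-0.16))
```

View pics/c7.png

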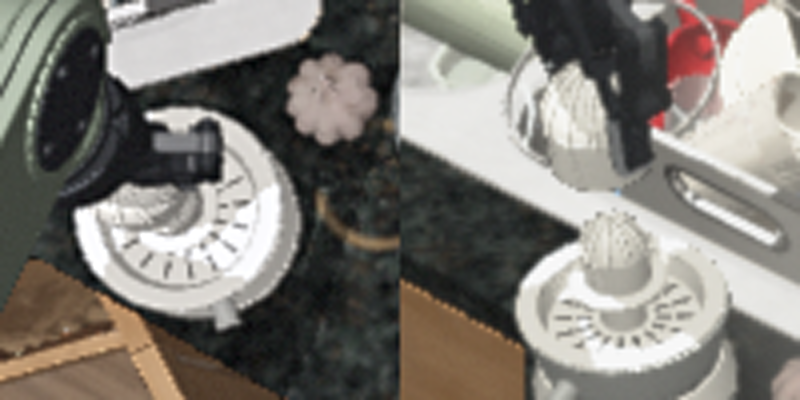

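The cone hangs level over the small cone (top of small cone at scene crop 615,225). I align and lower.

```bash
python3 -m pendant '[[[-0.002,-0.002,0.01],[0.0008,-0.0009,0]],[[-0.003,-0.0034,0.025],[0.0008,-0.0009,0]],[[-0.0032,-0.0036,0.04],[0.0008,-0.0009,0]],[[-0.0034,-0.0037,0.055],[0.0008,-0.0009,0]],[[-0.0035,-0.0038,0.07],[0.0008,-0.0009,0]],[[-0.0035,-0.0039,0.08],[0.0008,-0.0009,0]],[[-0.0035,-0.0039,0.084],[0.0008,-0.0009,0]],[[-0.0035,-0.0039,0.084],[0.0008,-0.0009,0]]]'
python3 go.py 493 -70 127.5
```

```text
time: 22.8
eef_pos: [492.8, -69.9, 167.1]
tcp_rot: [-3.141, 0.0, -0.001]
ft_force: [-0.2, -0.4, -1.6]
gripper_width: 56.0
sh [0.0004 0.0002 0.0793] turn [-0.      0.0001 -0.0001] | d [  0.2  -0.1 -39.6] rot [-3.141e+00  0.000e+00 -1.000e-03] t 22.8 w 56.0 F [-0.2 -0.4 -1.6] j6 [-0.31  1.26]
```

```bash
python3 -m pendant '[[[0,0,0.01],[0,0,0]],[[0,0,0.02],[0,0,0]],[[0,0,0.03],[0,0,0]],[[0,0,0.04],[0,0,0]],[[0,0,0.05],[0,0,0]],[[0,0,0.06],[0,0,0]],[[0,0,0.065],[0,0,0]],[[0,0,0.065],[0,0,0]]]'
python3 -m pendant '[[[0,0,0.005],[0,0,0]],[[0,0,0.01],[0,0,0]],[[0,0,0.014],[0,0,0]],[[0,0,0.015],[0,0,0]],[[0,0,0.015],[0,0,0]],[[0,0,0.015],[0,0,0]],[[0,0,0.015],[0,0,0]],[[0,0,0.015],[0,0,0]]]'
python3 go.py 493 -70 127.5
```

```text
time: 23.6
eef_pos: [492.4, -69.8, 134.1]
tcp_rot: [-3.141, 0.001, -0.001]
ft_force: [-0.3, 1.3, -0.4]
gripper_width: 56.2
time: 24.4
eef_pos: [492.6, -69.9, 128.0]
tcp_rot: [-3.141, 0.001, -0.001]
ft_force: [-3.7, 0.8, 8.5]
gripper_width: 56.1
sh [0.0008 0.0003 0.001 ] turn [-0.      0.0002 -0.0001] | d [ 0.4 -0.1 -0.5] rot [-3.141e+00  1.000e-03 -1.000e-03] t 24.4 w 56.1 F [-3.7  0.8  8.5] j6 [-0.31  1.26]
```

Seated. I release, raise, and move to the cover.

```bash
python3 -m pendant '[[[0,0,0],[0,0,0]],[[0,0,0],[0,0,0]],[[0,0,0],[0,0,0]],[[0,0,0],[0,0,0]],[[0,0,-0.02],[0,0,0]],[[0,0,-0.07],[0,0,0]],[[0,0,-0.14],[0,0,0]],[[0,0,-0.2],[0,0,0]]]' 0
python3 - <<'E'
from h import *
S=snap('scene');T=snap('top')
for n,uv,s in (('T',(238,184),T),('S',(272,143),S)):
    for r in (58,): print(n,'knob116 r11.5',edgefit(s,(553,-254),120,11.5,5,20,60),'rim6',edgefit(s,(553,-254),6,58,6,20,60))
    print(rim(s,uv,12,120,lo=185,sat=40))
E
python3 -m pendant '[[[0.02,0.05,0],[0,0,0]],[[0.04,0.11,0],[0,0,0]],[[0.06,0.18,0],[0,0,0]],[[0.08,0.25,0],[0,0,0]],[[0.1,0.31,0],[0,0,0]],[[0.115,0.35,0],[0,0,0]],[[0.12,0.37,0.01],[0,0,0]],[[0.12,0.37,0.02],[0,0,0]]]'
python3 go.py 552 -255 140
```

```text
time: 25.2
eef_pos: [492.9, -69.9, 230.0]
tcp_rot: [3.142, 0.0, -0.001]
ft_force: [0.4, -0.9, 0.1]
gripper_width: 85.4
T knob116 r11.5 (array([ 551.8, -252.6]), 19, np.float64(0.78), np.float64(-0.66)) rim6 (array([ 553.4, -252.6]), 141, np.float64(0.68), np.float64(-0.12))
(array([ 551.36352871, -252.67252783]), np.float64(29.752866340814567), np.float64(1.7768571877476447), array([237.7358871 , 183.79233871]), array([226, 172,  24,  24, 496], dtype=int32))
S knob116 r11.5 (array([ 553.8, -255.6]), 28, np.float64(0.55), np.float64(-0.37)) rim6 (array([ 555.9, -253.2]), 144, np.float64(0.79), np.float64(-0.26))
(array([ 563.0094788 , -239.15704666]), np.float64(24.75994170469685), np.float64(3.9657252860149583), array([270.42060086, 136.41630901]), array([260, 131,  24,  16, 233], dtype=int32))
time: 26.1
eef_pos: [555.9, -256.9, 224.3]
tcp_rot: [3.139, -0.009, -0.002]
ft_force: [-0.9, -0.2, -0.3]
gripper_width: 85.6
sh [-0.0094 -0.0042  0.1686] turn [ 0.0005 -0.0014 -0.0003] | d [ -3.9   1.9 -84.3] rot [ 3.139e+00 -9.000e-03 -2.000e-03] t 26.1 w 85.6 F [-0.9 -0.2 -0.3] j6 [-0.58  1.  ]
```

```bash
python3 -m pendant '[[[-0.003,-0.003,0.03],[0.0005,-0.0014,0]],[[-0.006,-0.006,0.07],[0.0005,-0.0014,0]],[[-0.0068,-0.0066,0.11],[0.0005,-0.0014,0]],[[-0.0068,-0.0066,0.15],[0.0005,-0.0014,0]],[[-0.0068,-0.0066,0.18],[0.0005,-0.0014,0]],[[-0.0068,-0.0066,0.2],[0.0005,-0.0014,0]],[[-0.0068,-0.0066,0.209],[0.0005,-0.0014,0]],[[-0.0068,-0.0066,0.209],[0.0005,-0.0014,0]]]' 0
python3 go.py 553.5 -253.8 119.5
```

```text
time: 26.9
eef_pos: [553.3, -253.4, 119.3]
tcp_rot: [-3.141, 0.001, -0.002]
ft_force: [-0.5, 0.3, 0.2]
gripper_width: 85.3
sh [ 0.0005  0.0008 -0.0005] turn [-0.0001  0.0001 -0.0003] | d [ 0.2 -0.4  0.2] rot [-3.141e+00  1.000e-03 -2.000e-03] t 26.9 w 85.3 F [-0.5  0.3  0.2] j6 [-0.57  1.  ]
```

```bash
python3 -m pendant '[[[0,0,0],[0,0,0]],[[0,0,0],[0,0,0]],[[0,0,0],[0,0,0]],[[0,0,0],[0,0,0]],[[0,0,0],[0,0,0]],[[0,0,0],[0,0,0]],[[0,0,0],[0,0,0]],[[0,0,0],[0,0,0]]]' 255 45
python3 go.py 553.5 -253.8 119.5
python3 -m pendant '[[[0,0,-0.01],[0,0,0]],[[0,0,-0.04],[0,0,0]],[[0,0,-0.09],[0,0,0]],[[0,0,-0.15],[0,0,0]],[[0,0,-0.22],[0,0,0]],[[0,0,-0.3],[0,0,0]],[[0,0,-0.36],[0,0,0]],[[0,0,-0.38],[0,0,0]]]'
python3 go.py 493 -70 308
```

```text
time: 27.7
eef_pos: [553.6, -253.5, 119.9]
tcp_rot: [-3.141, -0.0, -0.002]
ft_force: [-0.7, 1.2, 4.8]
gripper_width: 21.1
sh [-0.0002  0.0005  0.0008] turn [-0.0001 -0.     -0.0003] | d [-0.1 -0.3 -0.4] rot [-3.141e+00 -0.000e+00 -2.000e-03] t 27.7 w 21.1 F [-0.7  1.2  4.8] j6 [-0.57  1.  ]
time: 28.5
eef_pos: [555.1, -254.7, 315.5]
tcp_rot: [3.137, -0.008, -0.002]
ft_force: [1.7, -0.1, -0.5]
gripper_width: 21.4
sh [-0.125  -0.3692  0.0124] turn [ 0.0007 -0.0012 -0.0003] | d [-62.1 184.7  -7.5] rot [ 3.137e+00 -8.000e-03 -2.000e-03] t 28.5 w 21.4 F [ 1.7 -0.1 -0.5] j6 [-0.57  1.  ]
```

```bash
python3 -m pendant '[[[-0.01,-0.03,0],[0.0003,-0.0006,0]],[[-0.03,-0.08,0],[0.0007,-0.0012,0]],[[-0.05,-0.14,0],[0.0007,-0.0012,0]],[[-0.07,-0.2,0],[0.0007,-0.0012,0]],[[-0.09,-0.26,0],[0.0007,-0.0012,0]],[[-0.11,-0.32,0],[0.0007,-0.0012,0]],[[-0.12,-0.36,0],[0.0007,-0.0012,0]],[[-0.127,-0.3692,0],[0.0007,-0.0012,0]]]'
python3 -m pendant '[[[0,0,0],[0,0,0]],[[0,0,0],[0,0,0]],[[0,0,0],[0,0,0]],[[0,0,0],[0,0,0]],[[0,0,0],[0,0,0]],[[0,0,0],[0,0,0]],[[0,0,0],[0,0,0]],[[0,0,0],[0,0,0]]]'
python3 go.py 492 -70 260
python3 - <<'E'
from h import *
S=snap('scene');T=snap('top');o=manip.get_obs()['eef_pos'];z=o[2]-119.9+6
print(o)
for s in(T,S): print('held',edgefit(s,o,z,58,8,20,60))
for s in(T,S): print('strainer',edgefit(s,(492,-71),83,62.5,6))
a=T['pixels'][130:270,80:220];b=S['pixels'][30:170,140:280]
cv2.imwrite('pics/c8.png',cv2.cvtColor(cv2.resize(np.hstack([a,b]),None,fx=2.8,fy=2.8,interpolation=cv2.INTER_CUBIC),cv2.COLOR_RGB2BGR))
E
```

```text
time: 29.3
eef_pos: [489.7, -66.8, 311.8]
tcp_rot: [-3.139, 0.005, 0.001]
ft_force: [0.4, -0.5, -1.0]
gripper_width: 21.5
time: 30.1
eef_pos: [489.8, -66.9, 311.8]
tcp_rot: [-3.139, 0.004, 0.001]
ft_force: [0.9, -0.4, -1.7]
gripper_width: 21.5
sh [0.0049 0.0064 0.1036] turn [-0.0004  0.0007  0.0002] | d [  2.2  -3.1 -51.8] rot [-3.139e+00  4.000e-03  1.000e-03] t 30.1 w 21.5 F [ 0.9 -0.4 -1.7] j6 [-0.31  1.26]
[489.72337136 -66.83605044 311.80226023]
held (array([489.3, -66.5]), 145, np.float64(0.84), np.float64(0.02))
held (array([491.7, -65.7]), 137, np.float64(1.21), np.float64(0.31))
strainer (array([491.4, -69.9]), 133, np.float64(0.84), np.float64(0.2))
strainer (array([491.6, -72.7]), 103, np.float64(1.01), np.float64(0.36))
```

View pics/c8.png

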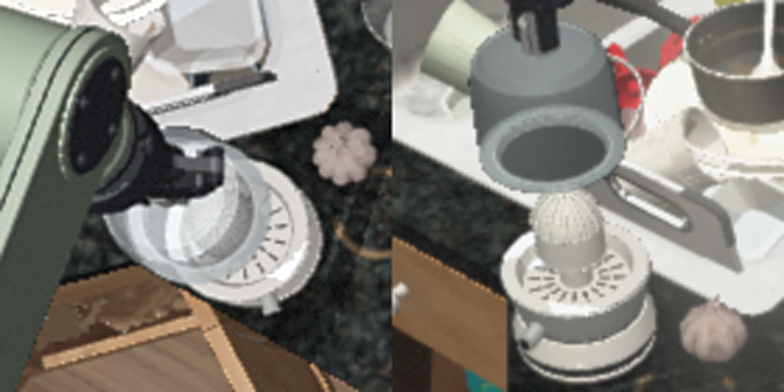

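The cover hangs level and clear above both cones, and the large cone is seated in the strainer. I align and lower.

```bash
python3 -m pendant '[[[0.002,0.004,0],[-0.0004,0.0007,0]],[[0.004,0.007,0.01],[-0.0004,0.0007,0]],[[0.004,0.0072,0.04],[-0.0004,0.0007,0]],[[0.004,0.0072,0.075],[-0.0004,0.0007,0]],[[0.004,0.0072,0.11],[-0.0004,0.0007,0]],[[0.004,0.0072,0.145],[-0.0004,0.0007,0]],[[0.004,0.0072,0.17],[-0.0004,0.0007,0]],[[0.004,0.0072,0.174],[-0.0004,0.0007,0]]]'
python3 go.py 491.4 -70.2 197
```

```text
time: 31.0
eef_pos: [490.0, -69.9, 222.6]
tcp_rot: [-3.14, 0.004, 0.001]
ft_force: [-0.7, 0.8, -1.3]
gripper_width: 21.5
sh [0.0029 0.0007 0.0512] turn [-0.0002  0.0006  0.0002] | d [  1.4  -0.3 -25.6] rot [-3.14e+00  4.00e-03  1.00e-03] t 31.0 w 21.5 F [-0.7  0.8 -1.3] j6 [-0.32  1.25]
```

```bash
python3 -m pendant '[[[0.0029,0.0007,0.005],[0,0.0006,0]],[[0.0029,0.0007,0.012],[0,0.0006,0]],[[0.0029,0.0007,0.02],[0,0.0006,0]],[[0.0029,0.0007,0.03],[0,0.0006,0]],[[0.0029,0.0007,0.038],[0,0.0006,0]],[[0.0029,0.0007,0.044],[0,0.0006,0]],[[0.0029,0.0007,0.049],[0,0.0006,0]],[[0.0029,0.0007,0.051],[0,0.0006,0]]]'
python3 -m pendant '[[[0,0,0.001],[0,0,0]],[[0,0,0.001],[0,0,0]],[[0,0,0.001],[0,0,0]],[[0,0,0.001],[0,0,0]],[[0,0,0.001],[0,0,0]],[[0,0,0.001],[0,0,0]],[[0,0,0.001],[0,0,0]],[[0,0,0.001],[0,0,0]]]'
python3 go.py 491.4 -70.2 197
```

```text
time: 31.8
eef_pos: [491.5, -70.1, 197.5]
tcp_rot: [-3.14, 0.0, 0.001]
ft_force: [-2.2, 1.1, 4.8]
gripper_width: 21.3
time: 32.6
eef_pos: [491.6, -70.1, 197.5]
tcp_rot: [-3.14, 0.0, 0.001]
ft_force: [-2.7, 1.3, 5.0]
gripper_width: 21.2
sh [-0.0003  0.0003  0.001 ] turn [-0.0002  0.      0.0002] | d [-0.2 -0.1 -0.5] rot [-3.14e+00  0.00e+00  1.00e-03] t 32.6 w 21.2 F [-2.7  1.3  5. ] j6 [-0.32  1.25]
```

Seated at the expected height with light contact. I release, raise, move away and check.

```bash
python3 -m pendant '[[[0,0,0],[0,0,0]],[[0,0,0],[0,0,0]],[[0,0,0],[0,0,0]],[[0,0,0],[0,0,0]],[[0,0,-0.01],[0,0,0]],[[0,0,-0.04],[0,0,0]],[[0,0,-0.09],[0,0,0]],[[0,0,-0.14],[0,0,0]]]' 0
python3 -m pendant '[[[0,-0.04,-0.05],[0,0,0]],[[0,-0.1,-0.08],[0,0,0]],[[0,-0.18,-0.08],[0,0,0]],[[0,-0.26,-0.08],[0,0,0]],[[0,-0.34,-0.08],[0,0,0]],[[0,-0.42,-0.08],[0,0,0]],[[0,-0.5,-0.08],[0,0,0]],[[0,-0.52,-0.08],[0,0,0]]]'
python3 - <<'E'
from h import *
S=snap('scene');T=snap('top')
for s in(T,S): print('cover rim',edgefit(s,(492,-71),83,58,6,20,60),'strainer',edgefit(s,(492,-71),83,62.5,6),'knob',edgefit(s,(492,-71),197,11.5,5,20,60))
a=T['pixels'][130:270,100:380][:, :200];b=S['pixels'][60:200,150:350]
cv2.imwrite('pics/c9.png',cv2.cvtColor(cv2.resize(np.hstack([a,b]),None,fx=2,fy=2,interpolation=cv2.INTER_CUBIC),cv2.COLOR_RGB2BGR))
E
```

```text
time: 33.4
eef_pos: [491.3, -70.1, 268.1]
tcp_rot: [-3.14, 0.001, 0.001]
ft_force: [0.8, 0.8, 1.2]
gripper_width: 85.5
time: 34.2
eef_pos: [490.5, 193.3, 309.0]
tcp_rot: [-3.138, 0.0, 0.006]
ft_force: [-0.1, -0.1, -0.5]
gripper_width: 85.5
cover rim (array([493.2, -70.5]), 102, np.float64(0.84), np.float64(-0.19)) strainer (array([490.5, -71.2]), 94, np.float64(0.94), np.float64(0.13)) knob (array([488.7, -71.7]), 27, np.float64(0.99), np.float64(0.57))
cover rim (array([494.9, -67.6]), 99, np.float64(0.83), np.float64(-0.3)) strainer (array([490.7, -74.1]), 122, np.float64(0.87), np.float64(0.03)) knob (array([491.5, -70.8]), 27, np.float64(0.51), np.float64(0.06))
```

View pics/c9.png

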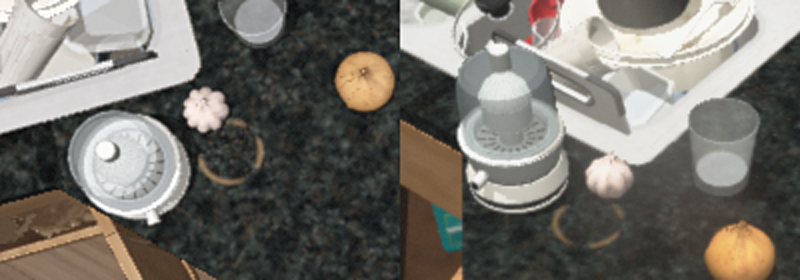

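The picture shows the cover level on the strainer flange with the cones inside. The knob measures (490,-71) at seated height. The garlic, onion and glass have not moved, and the arm is clear. I hand in.

```bash
python3 -c "
from rig import manip
print(manip.sign_off())"
```

```text
the job is handed in; nothing more can be done
None
```

The juicer is reassembled on its base and the job is handed in; the system gave no verdict. I fitted the strainer, small cone, white large cone and cover in that order. Each was let go before I fetched the next, and the run took about 34 s of the 90 s allowed.

- **Seating:** every part met light contact (4–9 N) within about 1 mm of its expected seated height, with the tool level to about 0.002 rad.
- **Last pictures:** the cover stands upright on the strainer's flange with both cones inside. The knob measures (490,-71), the strainer about (490.6,-72.7) and the base about (492,-71).
- **One check that disagreed:** the fit of the cover's lower rim came out at about (494,-69). That is 2–3 mm from the base and 4–5 mm from the knob. I put this down to the strainer's edge lying close to the rim, because the knob position and the seating height both agree with a centred cover. I did not measure it a second time.
- **Bystanders:** the garlic, onion and glass look unmoved in the last picture. The lemons and the blue look-alike were outside that crop; I never went near them after the strainer pick-up, when both lemons were clear.

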